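# Put the lathe accessories back in their fitted trays

### The job

Clear up the lathe accessories: lay the large revolving centre, the smaller drive centre and the T-handled chuck key each in the shallow tray whose pocket is made to its size and shape, so that it lies flat on the tray's floor, wholly inside the rim. The two centres may lie either way round; the key's bar belongs in the wide end of the T. Leave the wax tin and the tape measure where they are.

Things in the scene. Friction and masses are not known exactly. Their poses are not given: they have to be found in the camera images.
- live_centre_mid (a point): Large lathe centre (revolving centre), grey steel, lying on the bench, 122 mm long, 37 mm across (all sizes in mm) at its thick head (+x end), tapering to the shank end. This point is on its axis at half length; it lies with the axis sloping 9 degrees, this point 16 above what it lies on. x axis along its length. It can roll. Grip it across, at its centre of mass about 12 towards the head.
- drive_centre_mid (a point): Small lathe centre (four-spur drive centre): a grey steel part of the same kind, lying on the bench, 100 long, 25 across at its thick head (+x end). This point is on its axis at half length; it lies with the axis sloping 5 degrees, this point 10.6 above what it lies on. x axis along its length. It can roll. Grip it across, at its centre of mass about 8 towards the head.
- chuck_key: T chuck key of bare steel lying flat: round shank 11 thick along its x axis from about x = -43 to +44, with a cross bar 70 long and 8.4 thick along y at x = +38. Origin on the shank's underside, z up. Grip it across the shank near x = 0 to +6.
- key_bar (a point): Middle of the chuck key's cross bar, 38 along +x from the key's origin and 5 above its underside; same axes as the key.
- live_centre_tray: Fixed shallow tray for the large centre: grey floor 4 above the bench, pale wooden rim 5 thick whose top is 10 above the bench, pocket 138 (x) by 53 (y), outside 148 by 63. Each long rim has a 56 wide finger notch in the middle (x = -28 to +28). Origin on the bench under the pocket's middle; x along the pocket.
- drive_centre_tray: Fixed shallow tray for the small centre: like the other, but its pocket is 116 (x) by 41 (y), outside 126 by 51; the same floor, rim and finger notches. Origin on the bench under the pocket's middle; x along the pocket.
- chuck_key_tray: Fixed T-shaped tray for the chuck key: floor and rim like the others. Shank pocket 28 wide (y) from x = -51, bar pocket from x = +26 to +52, open at both ends, floor 72 wide (y) there. No rim beside the shank from x = -24 to +21 (room for fingers). Origin on the bench where the key's origin belongs; the key's x axis is to lie along the tray's x, the bar at x = +38.
- wax_tin: Bystander: round red tin, 78 across, 28 high, beyond the work, between the grinder and the saw. Origin under its middle.
- tape_measure: Bystander: yellow tape measure, 36 by 74 by 66 high, by the lathe. Origin under its middle.

How it is judged:
By the outcome, as a careful person would: the job done as asked, in the order asked, and still so for the second after the job is handed in, with the robot touching nothing.
It also fails if it takes over 96 s, if anything falls off the work surface, if the arm or the gripper's body presses on something with over 40 N, if the wrist force passes 120 N, or if a joint passes its speed limit or range.

### The arm

A 7-joint arm with a two-finger parallel gripper is mounted at the origin on a cart in front of the work surface, level with it; the furniture and walls round the work are solid. World frame = base frame: x ahead of the robot, y to its left, z up, the work surface at z = 0. Lengths are in mm, angles in rad, forces in N, time in s.
With the tool pointing down it reaches from about 400 to 850 mm from the base axis. Payload 6.9 kg.
Tool frame: the origin (TCP) lies at the very end of the fingers, on their centre line; the grasp point (between the pads) lies 19 mm behind it; z points along the fingers, y is the line along which they close (so a half turn about z gives the same grasp; the last joint's range is limited). The gripper opens to 85 mm and grips with 20 to 120 N. Pads are 22 mm wide; open, the fingers measure 114 mm over their backs; the gripper's body (76 mm by 85 mm) begins 54 mm behind the grasp point. The pads swing forward as they close: fully open they stand 13 mm farther back than shut.
Start: joints at [-1.032, 0.507, -0.238, 1.5, 0.126, 1.149, -0.155], TCP at [262.15, 567.352, 231.275] pointing down, gripper open.
Joint ranges: [-3.08, 3.08], [-0.24, 2.05], [-1.43, 1.35], [0, 2.5], [-1.52, 4.66], [0.17, 1.96], [-2.89, 2.89]. Speed limits (rad/s): [2.39, 2.39, 3.14, 3.14, 3.14, 3.14, 3.14].

### API

Orientations are given as a rotation vector (axis times angle).
In Python, from workcell import r, viewer gives the robot as it stands. The module is installed in compiled form; this text tells all that it offers.
- The arm moves only by the tool arm_command, never from a script. Its argument "moves" is a list that holds one entry, the list of rows, each a list of 5 numbers: the shift along the tool's x, y, z in parts of the range, where 1.0 means 400 mm, then the turn about the tool's z in normalised numbers (1 is 60 degrees), then the opening, from 0 (shut) to 1 (fully open). A call has 1 to 10 rows; each row is the pose to reach, as a shift and turn from the pose commanded when the call began, along the tool's axes at that moment; what a row does not reach only later rows make up. A row lasts 1/10 s, in which the tool goes at most 50 mm and 8.59 degrees, less where a joint would pass 70% of its speed; a pose out of reach is approached as far as the arm can. No shift or turn number may pass 1 either way. A call with a gripper value outside its range is refused whole. The fingers move at their own pace and stop on an object; "newtons" is the grip in N (left out, the last holds). Time passes only in rows, so rows that repeat a pose let the fingers close. It gives the time, the measured TCP pose, the force, the opening and the grip force at its end, in the units of the state.
- r.sense(): the state, without advancing time (a new reading comes with each control period).
- viewer.get_image(name): name is "scene" or "top"; returns (picture, depth): 420x560x3 uint8, red, green, blue; 420x560 float32, mm along the optical axis (not along the pixel's ray), 0 where there is no reading.
- viewer.calibration(name): a dict with "mtx" (3x3 intrinsics, pixels), "k1" (the pictures are not rectified: a ray, as slopes to the right and down, at radius r is drawn at 1 + k1 r^2 times it, then the intrinsics apply), "rvec" (rotation vector, rad) and "tvec" (3), from world to camera coordinates, as OpenCV has them. Camera axes: x right, y down, z forward; pixel columns grow to the right and rows downward; lengths in mm; the calibration is good to about 2 mm. A picture is of the moment at which its call begins. calibration takes no time and is no camera call.
- r.sign_off(): hands the job in; it is judged then, once.
Trained networks look in the newest picture that a camera, given by its name, has taken for a name from the list of things; names that differ only in an ending like _2 or _b are one class to them, and where a whole thing is asked for, a point or a joint stands for the part that bears it (a point fixed in the world has none). Each returns a list of dicts, best first, with "conf" (0 to 1); they miss things now and then, are a little off and sometimes report something else, mostly with a low value. They report only what shows in the picture. A call takes as long as a camera call.
- viewer.trace(name, camera): "mask" (420x560 bool, what is visible of it).
- viewer.mark_of(name, camera): "point" ([x, y, z] in mm, in world coordinates, good to about 4 mm: a listed point, or the origin of a listed thing).
The state is a dict: "clock": time; "joints": joint angles; "qd": joint speeds; "joint_torque": joint torques, N m; "tool_pos": TCP position; "ee_rot": TCP orientation; "force": force on the tool from outside, world axes, zero at the start; "moment": the same for the moment, N m; "grip_width": finger opening in mm; "grip_force": force on a finger pad.
Only numpy, scipy, OpenCV 4.12 (cv2) and the standard library are available. Lean on these libraries where they do the work, as an engineer would, in place of code of your own. Each camera call takes 0.05 s, during which the arm holds its last target. There are 200 camera calls.

## Working session

There is one attempt and no reset: what is moved stays moved. The work goes in short steps, Python scripts to look and compute and a tool call to move; the robot and the scene stay as the last step left them, time stands still between calls to the robot, and variables do not carry over. Pictures are saved under pics/ and viewed, at most 14 in all, crops included, and the job is handed in when it is done.

Besides the shell and the picture viewer there is one more tool, called after "Call:" by a JSON object that holds its "api" and its "payload", one argument or row to a line. arm_command: Moves the arm, as the interface text tells. Its arguments: {"type":"object","properties":{"moves":{"type":"array"},"newtons":{"type":"number"}},"required":["moves"]}

```bash
mkdir -p pics
cat > h.py <<'E'
import numpy as np, cv2
from workcell import r, viewer
def cam(n):
    c=viewer.calibration(n); return np.array(c["mtx"],float),float(c["k1"]),cv2.Rodrigues(np.array(c["rvec"],float))[0],np.array(c["tvec"],float).ravel()
def world(n,px,d):
    """pixels (N,2: col,row) with depth -> world"""
    K,k1,R,t=cam(n); px=np.asarray(px,float).reshape(-1,1,2)
    s=cv2.undistortPoints(px,K,np.array([k1,0,0,0.])).reshape(-1,2)
    P=np.c_[s,np.ones(len(s))]*np.asarray(d,float).reshape(-1,1)
    return (P-t)@R
def proj(n,P):
    K,k1,R,t=cam(n); return cv2.projectPoints(np.asarray(P,float).reshape(-1,1,3),cv2.Rodrigues(R)[0],t,K,np.array([k1,0,0,0.]))[0].reshape(-1,2)
def ray(n,px):
    K,k1,R,t=cam(n); s=cv2.undistortPoints(np.asarray(px,float).reshape(1,1,2),K,np.array([k1,0,0,0.])).ravel()
    return -R.T@t, R.T@np.r_[s,1]
def save(n,f):
    im,d=viewer.get_image(n); cv2.imwrite(f,im[:,:,::-1]); return im,d
E
python3 - <<'E'
from h import *
for n in("scene","top"):
    im,d=save(n,f"pics/{n}0.png"); K,k1,R,t=cam(n); print(n,(-R.T@t).round(),R[2].round(2),K[0,0],k1)
    for o in["live_centre_mid","drive_centre_mid","chuck_key","key_bar","live_centre_tray","drive_centre_tray","chuck_key_tray","wax_tin","tape_measure"]:
        print(o,[(np.round(m["point"]),round(m["conf"],2)) for m in viewer.mark_of(o,n)[:2]])
s=r.sense();print(s["clock"],s["tool_pos"],s["ee_rot"],s["grip_width"])
E
```

```text
scene [-187.  729.  467.] [ 0.68 -0.62 -0.39] 393.00461051808105 0.0322735937410316
live_centre_mid [(array([418., 391.,  15.]), 0.57)]
drive_centre_mid [(array([436., 292.,   4.]), 0.5)]
chuck_key [(array([458., 209.,   0.]), 0.55)]
key_bar [(array([501., 215.,  10.]), 0.49)]
live_centre_tray [(array([494., 116.,   2.]), 0.86)]
drive_centre_tray []
chuck_key_tray []
wax_tin [(array([676., 147.,  -4.]), 0.83)]
tape_measure [(array([ 375., -179.,   -3.]), 0.86), (array([417., 392.,  16.]), 0.46)]
top [ 431.  113. 1292.] [ 0.06  0.   -1.  ] 524.7517294237966 -0.08908236794359643
live_centre_mid [(array([421., 392.,  16.]), 0.88)]
drive_centre_mid [(array([436., 292.,  13.]), 0.55)]
chuck_key [(array([456., 210.,   2.]), 0.74)]
key_bar [(array([495., 214.,   5.]), 0.79), (array([675., 145.,  -1.]), 0.29)]
live_centre_tray [(array([489., 117.,   2.]), 0.74)]
drive_centre_tray [(array([470.,  25.,  -3.]), 0.74)]
chuck_key_tray [(array([459., -71.,  -4.]), 0.74)]
wax_tin [(array([676., 143.,  -1.]), 0.78)]
tape_measure [(array([ 378., -183.,    1.]), 0.9), (array([417., 390.,  15.]), 0.22)]
1.0 [262.13081869 567.3310769  231.27672389] [-6.74564096e-01 -3.06831031e+00  1.05004988e-04] 85.22717130693101
```

View pics/scene0.png

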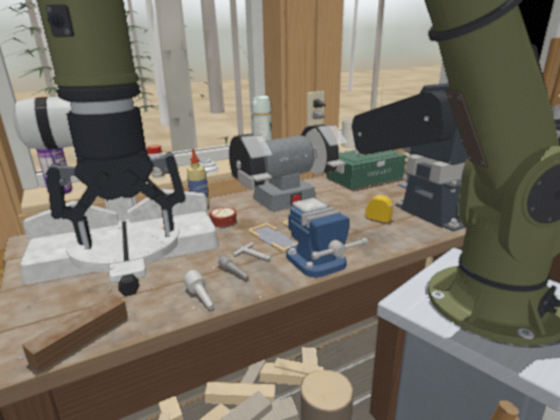

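Run:
```python
import cv2
im=cv2.imread("pics/top0.png"); cv2.imwrite("pics/top0b.png",im)
from h import *
print(proj("top",[[420,390,0],[490,117,0],[459,-71,0],[375,-180,0]]).round())
```

```text
[[172. 246.]
 [283. 219.]
 [359. 232.]
 [403. 266.]]
```

View pics/top0.png

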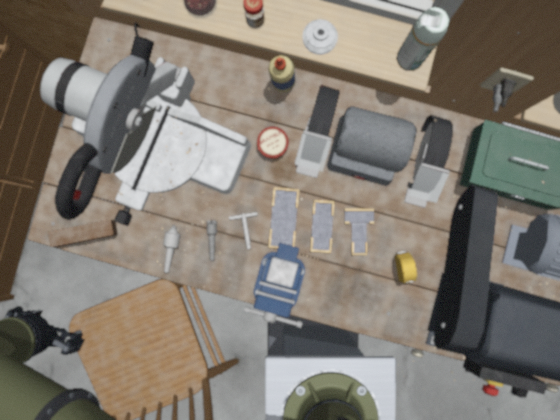

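The scene view shows the live centre near (200,290), the drive centre at (233,268), the key at (252,253), and a vice at (318,235) in front of the trays. In the top view the centres are at (170,248) and (211,240) and the key at (246,228). The trays are at (284,217), (322,226) and (360,230), with the vice at (280,280).

```bash
cat >> h.py <<'E'
def ortho(n,im,d,x0=300,x1=620,y0=-140,y1=460,s=1.3,z=0):
    """ortho color picture at height z; up=+x, left=+y"""
    X,Y=np.meshgrid(np.arange(x1,x0,-1/s),np.arange(y1,y0,-1/s),indexing="ij")
    p=proj(n,np.c_[X.ravel(),Y.ravel(),np.full(X.size,z)]).reshape(*X.shape,2).astype(np.float32)
    return cv2.remap(im,p[...,0],p[...,1],cv2.INTER_CUBIC)
def cloud(n,d):
    v,u=np.nonzero(d>0); return np.c_[u,v],world(n,np.c_[u,v],d[v,u])
E
python3 - <<'E'
from h import *
im,d=viewer.get_image("top")
o=ortho("top",im,d); cv2.imwrite("pics/ortho0.png",o[:,:,::-1])
uv,P=cloud("top",d)
def hm(x0,x1,y0,y1):
    k=(P[:,0]>x0)&(P[:,0]<x1)&(P[:,1]>y0)&(P[:,1]<y1); return P[k]
print("bench z",[np.median(hm(*b)[:,2]).round(1) for b in [(520,560,260,330),(380,400,230,260),(400,430,-40,-10),(540,580,380,420)]])
# obstacles >60 mm high
for nm,b in dict(vise=(250,450,40,200),grinder=(560,800,-150,120),saw=(430,800,180,500),tape=(330,420,-230,-130)).items():
    q=hm(*b); q=q[q[:,2]>30]; print(nm,q.min(0).round(),q.max(0).round())
for nm in["live_centre_mid","drive_centre_mid","chuck_key","live_centre_tray","drive_centre_tray","chuck_key_tray"]:
  for c in("top","scene"):
    if c=="scene" : 
        im2,d2=viewer.get_image("scene")
    dd=d if c=="top" else d2
    if c=="top": viewer.get_image("top")
    t=viewer.trace(nm,c)
    if not t: print(nm,c,"none");continue
    m=t[0]["mask"]&(dd>0); v,u=np.nonzero(m); Q=world(c,np.c_[u,v],dd[v,u])
    rc=cv2.minAreaRect(Q[:,:2].astype(np.float32)); 
    w,V=np.linalg.eigh(np.cov(Q[:,:2].T)); a=V[:,1]*np.sign(V[0,1])
    print(nm,c,round(t[0]["conf"],2),len(Q),"cen",Q.mean(0).round(1),"rect",np.round(rc[0],1),np.round(rc[1],1),"rectang",round(rc[2],1),"pca",np.degrees(np.arctan2(a[1],a[0])).round(1),"z pct",np.percentile(Q[:,2],[5,50,95]).round(1))
E
```

```text
bench z [np.float64(0.8), np.float64(0.2), np.float64(0.5), np.float64(53.8)]
vise [250.  76.  32.] [431. 198. 141.]
grinder [ 576. -150.   30.] [776. 118. 240.]
saw [431. 181.  30.] [800. 500. 432.]
tape [ 330. -230.   30.] [ 412. -158.  340.]
live_centre_mid top 0.95 377 cen [422.5 388.   27.9] rect [415.  390.8] [ 32.1 111.1] rectang 76.0 pca -12.4 z pct [14.2 29.2 40.2]
live_centre_mid scene 0.75 471 cen [412.1 398.5  24.9] rect [403.4 396.7] [32.3 97.3] rectang 82.3 pca -6.3 z pct [11.1 23.8 38.7]
drive_centre_mid top 0.67 354 cen [444.4 291.8  13.7] rect [466.5 324.8] [152.2  79.2] rectang 50.9 pca 1.4 z pct [-1.1 16.3 27. ]
drive_centre_mid scene 0.76 259 cen [434.3 298.1  16.1] rect [433.6 296.3] [96.1 18.2] rectang 3.2 pca 3.9 z pct [ 6.4 16.1 25.7]
chuck_key top none
chuck_key scene 0.56 216 cen [471.9 213.6   7.1] rect [472.6 222. ] [ 66.9 107. ] rectang 77.1 pca 3.1 z pct [-0.2  8.2 11.3]
live_centre_tray top 0.77 1395 cen [494.4 117.2   5. ] rect [491.9 117. ] [ 62.2 146.2] rectang 86.4 pca -5.4 z pct [ 0.1  4.7 11. ]
live_centre_tray scene 0.76 699 cen [491.1 121.1   7.1] rect [470.1 117.3] [ 69.7 187.2] rectang 85.3 pca -9.1 z pct [ 3.1  6.6 12.3]
drive_centre_tray top 0.83 1057 cen [471.   22.    5.3] rect [471.8  21.7] [ 53.3 126.7] rectang 85.1 pca -4.7 z pct [-0.   5.  11.7]
drive_centre_tray scene none
chuck_key_tray top 0.64 918 cen [468.8 -69.3   5.3] rect [459.9 -69.2] [ 72.3 110.5] rectang 90.0 pca 0.2 z pct [ 0.5  4.8 11.9]
chuck_key_tray scene none
```

View pics/ortho0.png

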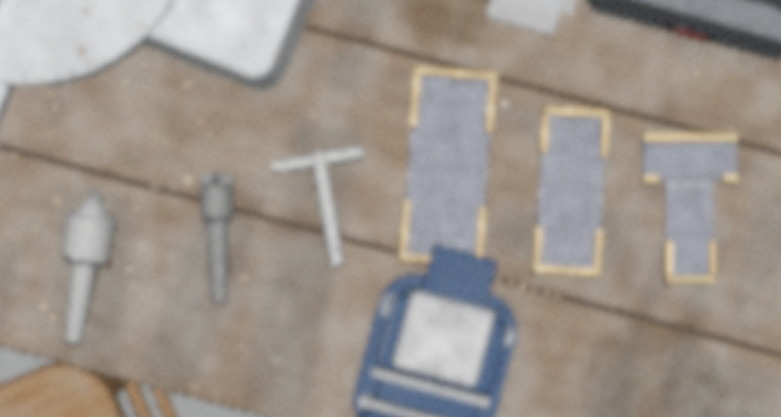

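The ortho view (1.3 px/mm, up = +x, left = +y) shows the live centre from (93,195) to (73,340) and the drive centre from (216,175) to (220,300). The key's bar runs (274,166)–(362,153) with its tail at (335,262), and the trays are at about (448,163), (571,190) and (690,205). I'll refine these poses with overlaid models and check the height of the vice edge.

```bash
cat > est.py <<'E'
# x,y,yaw deg
live=[420,391,-8]; drive=[437,292,1.8]; key=[456,210,8.2]
tl=[491,117,-4]; td=[471,22,-3.5]; tk=[460,-70,0]
E
cat > ov.py <<'E'
from h import *
import est
def tf(p,pts):
    a=np.radians(p[2]); c,s=np.cos(a),np.sin(a); q=np.array(pts,float)
    return np.c_[p[0]+c*q[:,0]-s*q[:,1],p[1]+s*q[:,0]+c*q[:,1],q[:,2]]
def rect(x0,x1,y,z): return [[x0,-y,z],[x1,-y,z],[x1,y,z],[x0,y,z]]
S=[(est.live,rect(-61,61,.5,17)),(est.live,rect(0,30,18.5,19)),(est.drive,rect(-50,50,.5,11)),(est.drive,rect(25,45,12.5,13)),(est.key,rect(-43,44,5.5,5)),(est.key,rect(33.8,42.2,35,5)),
 (est.tl,rect(-74,74,31.5,10)),(est.tl,rect(-69,69,26.5,10)),(est.td,rect(-63,63,25.5,10)),(est.td,rect(-58,58,20.5,10)),
 (est.tk,rect(-56,26,14,10)),(est.tk,rect(26,52,36,10))]
def draw(im,n,x0,x1,y0,y1,s,f):
    o=np.ascontiguousarray(ortho(n,im,None,x0,x1,y0,y1,s)[:,:,::-1])
    K,k1,R,t=cam(n); C=-R.T@t
    for p,q in S:
        W=tf(p,q); W=C+(W-C)*((C[2])/(C[2]-W[:,2]))[:,None]
        g=np.c_[(y1-W[:,1])*s,(x1-W[:,0])*s].round().astype(np.int32)
        cv2.polylines(o,[g],True,(0,0,255),1)
    cv2.imwrite(f,o)
E
python3 - <<'E'
from ov import *
im,d=viewer.get_image("top")
draw(im,"top",350,515,185,425,3.2,"pics/z1.png"); draw(im,"top",405,575,-115,160,2.8,"pics/z2.png")
for n in("top","scene"):
    if n=="scene": d=viewer.get_image(n)[1]
    P=cloud(n,d)[1]
    for x in range(380,450,6):
        k=(P[:,0]>=x)&(P[:,0]<x+6)&(P[:,1]>60)&(P[:,1]<200)&(P[:,2]>18)&(P[:,2]<200)
        if k.sum()>2: print(n,x,k.sum(),"y",P[k,1].min().round(),P[k,1].max().round(),"z",P[k,2].min().round(),P[k,2].max().round())
R=cv2.Rodrigues(np.array(r.sense()["ee_rot"]))[0]; print(R.round(3))
E
```

```text
top 380 112 y 70.0 169.0 z 18.0 141.0
top 386 110 y 73.0 167.0 z 18.0 138.0
top 392 93 y 86.0 162.0 z 18.0 138.0
top 398 94 y 84.0 162.0 z 18.0 112.0
top 404 53 y 84.0 152.0 z 18.0 96.0
top 410 67 y 82.0 132.0 z 85.0 96.0
top 416 63 y 82.0 130.0 z 86.0 97.0
top 422 26 y 95.0 127.0 z 86.0 94.0
top 428 11 y 111.0 128.0 z 88.0 94.0
scene 380 85 y 89.0 171.0 z 19.0 138.0
scene 386 81 y 103.0 168.0 z 19.0 138.0
scene 392 43 y 132.0 163.0 z 18.0 137.0
scene 398 13 y 133.0 160.0 z 18.0 135.0
scene 404 3 y 128.0 145.0 z 18.0 20.0
scene 416 22 y 130.0 132.0 z 56.0 91.0
scene 422 21 y 122.0 130.0 z 59.0 94.0
scene 428 4 y 124.0 128.0 z 56.0 94.0
[[-0.908  0.419 -0.   ]
 [ 0.419  0.908 -0.   ]
 [ 0.    -0.    -1.   ]]
```

View pics/z1.png

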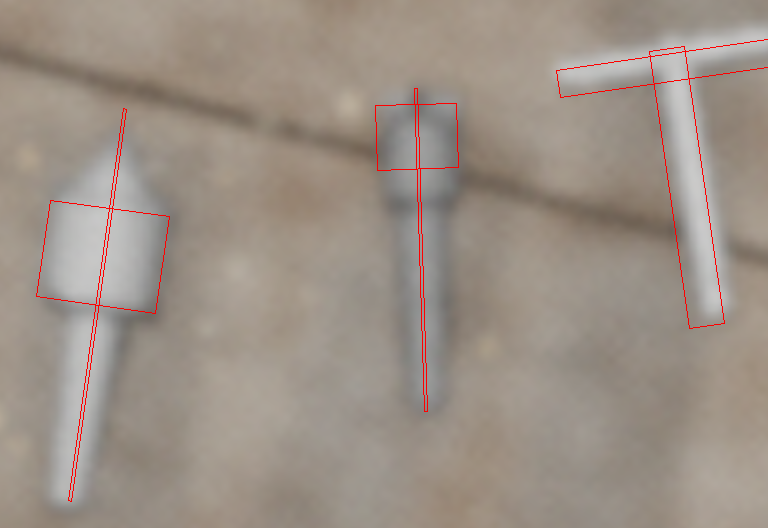

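View pics/z2.png

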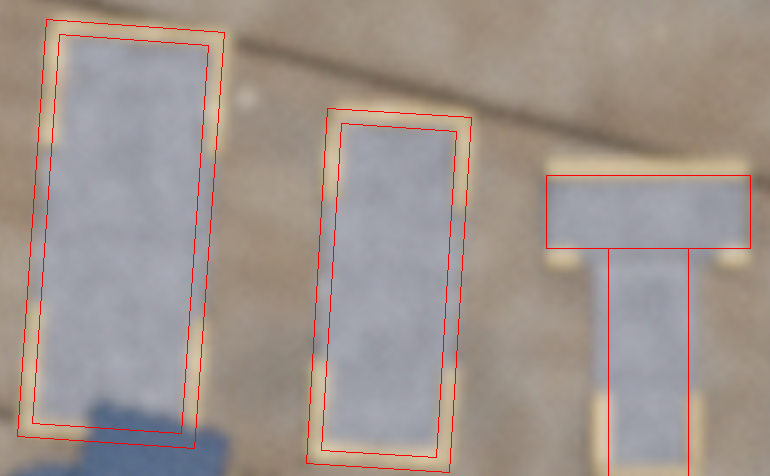

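Both overlays fit well: trays within about 1 mm, live centre about 1.5 mm too far in x, key about 2 mm off. The vice jaw overhangs the near end of the live tray, up to x≈431 at z 56–95, so I'll descend forward of it and slide back.

```bash
cat > est.py <<'E'
live=[418.7,391.5,-8]; drive=[438,291.3,1.0]; key=[458,208.3,8.2]
tl=[491,117,-4]; td=[471,22,-3.5]; tk=[460,-70,0]
E
cat > go.py <<'E'
from h import *
import est
def at(p,dx,dy=0):
    a=np.radians(p[2]); return p[0]+dx*np.cos(a)-dy*np.sin(a),p[1]+dx*np.sin(a)+dy*np.cos(a)
def rel(x,y,z,yaw,s=None):
    """row from present pose to TCP x,y,z with tool x along yaw+180"""
    s=s or r.sense(); R=cv2.Rodrigues(np.array(s["ee_rot"]))[0]
    sh=R.T@(np.array([x,y,z])-s["tool_pos"]); cur=np.degrees(np.arctan2(R[1,0],R[0,0]))
    w=(yaw+180-cur+180)%360-180
    return sh.round(1),round(-w,1)
def st():
    s=r.sense(); print("t",round(s["clock"],2),np.round(s["tool_pos"],1),"w",round(s["grip_width"],1),"F",np.round(s["force"],1),"gf",round(s["grip_force"],1)); return s
E
python3 - <<'E'
from go import *
st(); x,y=at(est.live,12); print(x,y)
for z in(150,60,2): print(rel(x,y,z,est.live[2]))
im,d=viewer.get_image("top"); P=cloud("top",d)[1]
for b in[(380,430,150,500),(430,480,150,500),(480,520,150,450),(520,600,60,180),(520,600,-40,60),(500,600,-140,-40)]:
    k=(P[:,0]>b[0])&(P[:,0]<b[1])&(P[:,1]>b[2])&(P[:,1]<b[3])&(P[:,2]>45); q=P[k]; print(b,k.sum(),(q.min(0).round(),q.max(0).round()) if k.sum() else "")
E
```

```text
t 2.35 [262.1 567.4 231.3] w 85.2 F [-0.6  0.5  0.5] gf 0.0
430.58321682489884 389.8299227884792
(array([-227.4,  -90.5,   81.3]), np.float64(-16.8))
(array([-227.4,  -90.5,  171.3]), np.float64(-16.8))
(array([-227.4,  -90.5,  229.3]), np.float64(-16.8))
(380, 430, 150, 500) 21 (array([381., 151.,  54.]), array([395., 411., 132.]))
(430, 480, 150, 500) 98 (array([459., 365.,  47.]), array([480., 500., 395.]))
(480, 520, 150, 450) 0 
(520, 600, 60, 180) 146 (array([581.,  60., 129.]), array([600.,  91., 200.]))
(520, 600, -40, 60) 171 (array([577.,  31., 127.]), array([600.,  60., 207.]))
(500, 600, -140, -40) 341 (array([ 579., -140.,   45.]), array([600., -47., 180.]))
```

Run:
```python
from go import *
for n in("top","scene"):
    im,d=viewer.get_image(n); P=cloud(n,d)[1]
    k=(P[:,0]>395)&(P[:,0]<500)&(P[:,1]>300)&(P[:,1]<560)&(P[:,2]>45); q=P[k]
    h,_,_=np.histogram2d(q[:,0],q[:,1],[[395,420,440,460,480,500],range(300,561,20)]); print(n);print(h.astype(int))
    for y in range(340,560,20):
        s=q[(q[:,1]>=y)&(q[:,1]<y+20)]
        if len(s): print(y,s.min(0).round(),s.max(0).round())
```

```text
top
[[  0   0   0   0   0   0   0   0   0   0   0   0   0]
 [  0   0   0   0   0   0   0   0   0   0   0   0   0]
 [  0   0   0   2   1   0   0   0   0   0   0   0   0]
 [  0   0   0   1   0   3   0   0   0  93  42   0   0]
 [  0   0   0   0   0   0   0   0   0 367  96   1   0]]
360 [460. 366.  50.] [462. 368.  51.]
380 [448. 382.  50.] [448. 382.  50.]
400 [464. 402.  47.] [464. 407.  55.]
480 [471. 480.  46.] [500. 500. 420.]
500 [470. 500.  45.] [500. 519. 417.]
520 [490. 520.  45.] [490. 520.  45.]
scene
[[ 0  0  0  0  0  0  0  0  0  0  0  0  0]
 [ 0  0  0  0  0  0  0  0  0  0  0  0  0]
 [ 0  0  0  1  1  0  0  0  0  0  0  0  0]
 [ 0  0  0  1  0  4  0  0  0 33 96  6  0]
 [ 0  0  0  0  0  0  0  0  0 39 53  9  0]]
360 [458. 369.  53.] [460. 370.  54.]
380 [458. 393.  52.] [458. 393.  52.]
400 [460. 405.  51.] [464. 408.  54.]
480 [468. 484.  45.] [498. 500.  60.]
500 [467. 500.  45.] [500. 520.  62.]
520 [478. 520.  45.] [488. 524.  55.]
```

Units first: shifts go in shares of 400 mm and turns go in shares of 60 degrees. So -227.4 mm / 400 = -0.5685, 150 mm / 400 = 0.375, -16.8 degrees / 60 = -0.28.

Call:
{"api": "arm_command", "payload": {
  "moves": [
    [[-0.125, -0.05, 0, -0.1, 1], [-0.25, -0.1, 0, -0.2, 1], [-0.35, -0.1375, 0.025, -0.28, 1], [-0.45, -0.18, 0.05, -0.28, 1], [-0.525, -0.21, 0.1, -0.28, 1], [-0.5685, -0.2263, 0.2, -0.28, 1], [-0.5685, -0.2263, 0.3, -0.28, 1], [-0.5685, -0.2263, 0.375, -0.28, 1], [-0.5685, -0.2263, 0.4, -0.28, 1], [-0.5685, -0.2263, 0.4, -0.28, 1]]
  ],
  "newtons": 40
}}

```text
clock: 3.5
tool_pos: [430.1, 389.5, 70.3]
ee_rot: [-0.219, -3.132, 0.003]
force: [0.9, -0.4, -0.1]
grip_width: 85.5
grip_force: 0.0
```

Run:
```python
from go import *
st(); x,y=at(est.live,12); print(rel(x,y,2,est.live[2]))
```

```text
t 3.5 [430.1 389.5  70.3] w 85.5 F [ 0.9 -0.4 -0.1] gf 0.0
(array([-0.6,  0.5, 68.3]), np.float64(0.0))
```

Call:
{"api": "arm_command", "payload": {
  "moves": [
    [[-0.0013, 0.0013, 0.075, 0, 1], [-0.0013, 0.0013, 0.125, 0, 1], [-0.0013, 0.0013, 0.15, 0, 1], [-0.0013, 0.0013, 0.1675, 0, 1], [-0.0013, 0.0013, 0.17, 0, 1], [-0.0013, 0.0013, 0.17, 0, 0.5], [-0.0013, 0.0013, 0.17, 0, 0.4], [-0.0013, 0.0013, 0.17, 0, 0.3], [-0.0013, 0.0013, 0.17, 0, 0.2], [-0.0013, 0.0013, 0.17, 0, 0.2]]
  ],
  "newtons": 50
}}

```text
clock: 4.5
tool_pos: [431.5, 390.5, 4.1]
ee_rot: [0.219, 3.133, 0.001]
force: [0.0, -0.5, 6.0]
grip_width: 35.3
grip_force: 49.0
```

Scaled: -30 mm / 400 = -0.075, -10 mm / 400 = -0.025.

Call:
{"api": "arm_command", "payload": {
  "moves": [
    [[0, 0, 0, 0, 0.2], [0, 0, 0, 0, 0.2], [0, 0, -0.025, 0, 0.2], [0, 0, -0.075, 0, 0.2]]
  ]
}}

```text
clock: 4.9
tool_pos: [430.2, 389.3, 32.7]
ee_rot: [-0.219, -3.132, 0.004]
force: [-0.2, 0.7, -2.2]
grip_width: 34.9
grip_force: 50.2
```

Run:
```python
from go import *
st(); save("scene","pics/s1.png"); im=cv2.imread("pics/s1.png")[200:340,100:300]; cv2.imwrite("pics/s1c.png",cv2.resize(im,None,fx=4,fy=4,interpolation=cv2.INTER_CUBIC))
```

```text
t 4.9 [430.2 389.3  32.7] w 34.9 F [-0.2  0.7 -2.2] gf 50.2
```

View pics/s1c.png

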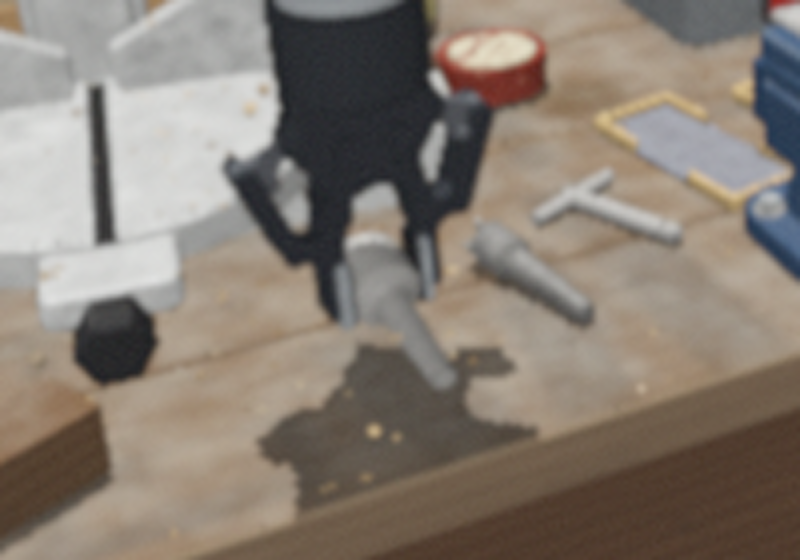

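The live centre is held squarely at (385,280) in the crop, with its tail sloping down to (440,380). Next I carry it to its tray.

Run:
```python
from go import *
st(); yaw=est.tl[2]
print(rel(450,389,160,-8))
print(rel(450,220,160,yaw))
for dx,z in((26,160),(26,24),(13,24),(13,8)):
    x,y=at(est.tl,dx); print(dx,z,rel(x,y,z,yaw))
```

```text
t 4.95 [431.8 390.9  36.5] w 35.0 F [-0.2  1.2  0.1] gf 50.2
(array([ -18.4,    0.9, -123.5]), np.float64(0.0))
(array([ -42. , -166.5, -123.7]), np.float64(-4.0))
26 160 (array([-122.8, -260.9, -123.7]), np.float64(-4.0))
26 24 (array([-122.6, -261.2,   12.3]), np.float64(-4.0))
13 24 (array([-109.7, -262.1,   12.3]), np.float64(-4.0))
13 8 (array([-109.7, -262.1,   28.3]), np.float64(-4.0))
```

```bash
cat >> go.py <<'E'
def relc(c,x,y,z,yaw):
    """row from commanded pose c=(x,y,z,yaw) (tool x along yaw+180, z down)"""
    a=np.radians(c[3]+180); d=(x-c[0],y-c[1])
    return [round(float(v),1) for v in(d[0]*np.cos(a)+d[1]*np.sin(a), d[0]*np.sin(a)-d[1]*np.cos(a), c[2]-z, -(yaw-c[3]))]
def nxt(c,row):
    a=np.radians(c[3]+180); return [c[0]+row[0]*np.cos(a)+row[1]*np.sin(a),c[1]+row[0]*np.sin(a)-row[1]*np.cos(a),c[2]-row[2],c[3]-row[3]]
E
python3 - <<'E'
from go import *
st(); yaw=est.tl[2]; c=nxt((430.58,389.83,71.3,-8),(-.5,.5,38,0)); print(c)
print(relc(c,450,220,160,yaw))
for dx,z in((26,160),(26,24),(13,24),(13,8)):
    x,y=at(est.tl,dx); print(dx,z,relc(c,x,y,z,yaw))
E
```

```text
t 4.95 [431.8 390.9  36.5] w 35.0 F [-0.2  1.2  0.1] gf 50.2
[np.float64(431.1447205848508), np.float64(390.2555474838907), 33.3, -8]
[-42.4, -166.0, -126.7, -4.0]
26 160 [-123.2, -260.5, -126.7, -4.0]
26 24 [-123.2, -260.5, 9.3, -4.0]
13 24 [-110.3, -261.4, 9.3, -4.0]
13 8 [-110.3, -261.4, 25.3, -4.0]
```

Scaled: -260.5 mm / 400 = -0.6513, -123.2 mm / 400 = -0.308, -4 degrees / 60 = -0.0667.

Call:
{"api": "arm_command", "payload": {
  "moves": [
    [[0, 0, -0.1, 0, 0.2], [0, 0, -0.2, 0, 0.2], [-0.025, -0.0375, -0.3, 0, 0.2], [-0.045, -0.15, -0.3175, 0, 0.2], [-0.07, -0.2625, -0.3175, 0, 0.2], [-0.105, -0.375, -0.3175, -0.0333, 0.2], [-0.175, -0.475, -0.3175, -0.0667, 0.2], [-0.2375, -0.5625, -0.3175, -0.0667, 0.2], [-0.2875, -0.625, -0.3175, -0.0667, 0.2], [-0.308, -0.6513, -0.3175, -0.0667, 0.2]]
  ]
}}

```text
clock: 5.95
tool_pos: [518.3, 110.9, 160.3]
ee_rot: [0.118, 3.139, -0.003]
force: [0.2, -0.1, -2.3]
grip_width: 35.0
grip_force: 50.7
```

Run:
```python
from go import *
st(); save("scene","pics/s2.png")
```

```text
t 5.95 [518.3 110.9 160.3] w 35.0 F [ 0.2 -0.1 -2.3] gf 50.7
```

View pics/s2.png

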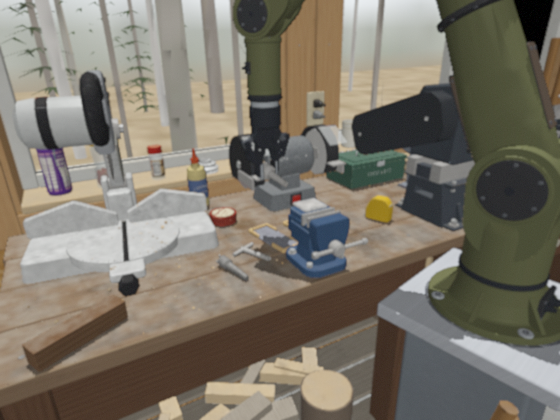

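The centre is still held and level, above its tray behind the vice at about (272,235). Next I lower it, slide back and release.

Scaled: 136 mm / 400 = 0.34, 125 mm / 400 = 0.3125.

Call:
{"api": "arm_command", "payload": {
  "moves": [
    [[0, 0, 0, 0, 0.2], [0, 0, 0.05, 0, 0.2], [0, 0, 0.15, 0, 0.2], [0, 0, 0.25, 0, 0.2], [0, 0, 0.3125, 0, 0.2], [0, 0, 0.34, 0, 0.2], [0, 0, 0.34, 0, 0.2], [0.0175, 0, 0.34, 0, 0.2], [0.0325, 0, 0.34, 0, 0.2], [0.0325, 0, 0.34, 0, 0.2]]
  ]
}}

```text
clock: 7.0
tool_pos: [503.2, 116.4, 25.5]
ee_rot: [0.109, 3.139, 0.0]
force: [-0.7, -0.1, -2.4]
grip_width: 35.4
grip_force: 50.7
```

Run:
```python
from go import *
st(); print(at(est.tl,13))
```

```text
t 7.0 [503.2 116.4  25.5] w 35.4 F [-0.7 -0.1 -2.4] gf 50.7
(np.float64(503.96833265337773), np.float64(116.09316584132637))
```

Clear of the vice. Now the final descent and release.

Scaled: 17 mm / 400 = 0.0425, 16 mm / 400 = 0.04.

Call:
{"api": "arm_command", "payload": {
  "moves": [
    [[0, 0, 0.015, 0, 0.2], [0, 0, 0.03, 0, 0.2], [0, 0, 0.04, 0, 0.2], [0, 0, 0.0425, 0, 0.2], [0, 0, 0.0425, 0, 0.2]]
  ]
}}

```text
clock: 7.5
tool_pos: [504.5, 116.0, 7.8]
ee_rot: [0.11, 3.139, -0.0]
force: [-2.6, -0.1, 10.3]
grip_width: 35.0
grip_force: 51.5
```

Scaled: -150 mm / 400 = -0.375, -140 mm / 400 = -0.35.

Call:
{"api": "arm_command", "payload": {
  "moves": [
    [[0, 0, 0, 0, 0.46], [0, 0, 0, 0, 0.5], [0, 0, 0, 0, 0.6], [0, 0, 0, 0, 0.8], [0, 0, -0.0125, 0, 1], [0, 0, -0.075, 0, 1], [0, 0, -0.175, 0, 1], [0, 0, -0.275, 0, 1], [0, 0, -0.35, 0, 1], [0, 0, -0.375, 0, 1]]
  ]
}}

```text
clock: 8.5
tool_pos: [505.4, 116.5, 160.8]
ee_rot: [0.11, 3.135, 0.002]
force: [0.5, -0.2, -0.6]
grip_width: 85.4
grip_force: 0.0
```

Run:
```python
from go import *
st(); c=nxt((431.14,390.26,33.3,-8),(-110.3,-261.4,9,-4)); c[2]=24.3-17+150; print(c)
x,y=at(est.drive,8)
for z in(150,70,2): print(relc(c,x,y,z,est.drive[2]))
```

```text
t 8.5 [505.4 116.5 160.8] w 85.4 F [ 0.5 -0.2 -0.6] gf 0.0
[np.float64(503.98671939123415), np.float64(116.05313379505833), 157.3, -4]
[70.1, 170.9, 7.3, -5.0]
[70.1, 170.9, 87.3, -5.0]
[70.1, 170.9, 155.3, -5.0]
```

Scaled: 170.9 mm / 400 = 0.4273, 155.3 mm / 400 = 0.3883, -5 degrees / 60 = -0.0833.

Call:
{"api": "arm_command", "payload": {
  "moves": [
    [[0.025, 0.0875, 0, 0, 1], [0.0625, 0.1875, 0, 0, 1], [0.105, 0.3, 0.0175, -0.0333, 1], [0.15, 0.3875, 0.05, -0.0833, 1], [0.1753, 0.4273, 0.125, -0.0833, 1], [0.1753, 0.4273, 0.225, -0.0833, 1], [0.1753, 0.4273, 0.3, -0.0833, 1], [0.1753, 0.4273, 0.3575, -0.0833, 1], [0.1753, 0.4273, 0.38, -0.0833, 1], [0.1753, 0.4273, 0.3883, -0.0833, 1]]
  ]
}}

```text
clock: 9.5
tool_pos: [445.3, 291.1, 1.0]
ee_rot: [0.028, -3.14, 0.002]
force: [-0.9, 0.3, -0.1]
grip_width: 85.7
grip_force: 0.0
```

Run:
```python
from go import *
st(); print(at(est.drive,8))
im,d=viewer.get_image("top"); t=viewer.mark_of("live_centre_mid","top"); print([(np.round(m["point"]),round(m["conf"],2)) for m in t[:2]])
import ov
ov.S=[s for s in ov.S if s[0] is est.tl]; ov.draw(im,"top",405,575,20,260,3,"pics/z3.png")
```

```text
t 9.5 [445.3 291.1   1. ] w 85.7 F [-0.9  0.3 -0.1] gf 0.0
(np.float64(445.9987815612511), np.float64(291.4396192514983))
[(array([493., 119.,  20.]), 0.84)]
```

View pics/z3.png

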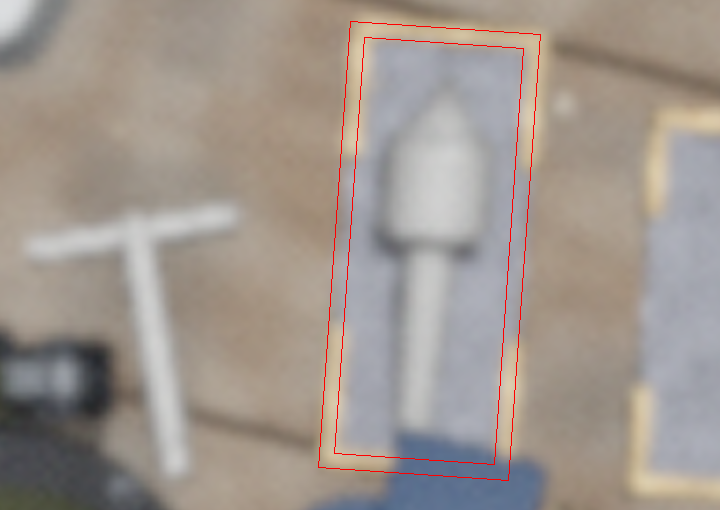

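The live centre lies inside its pocket, head at (435,190) with clearance on all sides. Next I grip the drive centre.

Scaled: -28 mm / 400 = -0.07, -10 mm / 400 = -0.025.

Call:
{"api": "arm_command", "payload": {
  "moves": [
    [[0, 0, 0, 0, 0.6], [0, 0, 0, 0, 0.4], [0, 0, 0, 0, 0.2], [0, 0, 0, 0, 0.1], [0, 0, 0, 0, 0.1], [0, 0, 0, 0, 0.1], [0, 0, 0, 0, 0.1], [0, 0, -0.025, 0, 0.1], [0, 0, -0.07, 0, 0.1], [0, 0, -0.07, 0, 0.1]]
  ]
}}

```text
clock: 10.6
tool_pos: [446.9, 292.1, 31.9]
ee_rot: [-0.027, 3.139, 0.003]
force: [0.6, 0.3, -2.5]
grip_width: 21.7
grip_force: 49.2
```

Run:
```python
from go import *
st(); c=(446,291.44,30,1)
for dx,z in((8,130),(8,8)):
    x,y=at(est.td,dx); print(x,y,z,relc(c,x,y,z,est.td[2]))
print(relc(c,490,200,150,-3.5))
```

```text
t 10.6 [446.9 292.1  31.9] w 21.7 F [ 0.6  0.3 -2.5] gf 49.2
478.9850783873749 21.511611683721146 130 [-28.3, -270.5, -100.0, 4.5]
478.9850783873749 21.511611683721146 8 [-28.3, -270.5, 22.0, 4.5]
[-42.4, -92.2, -120.0, 4.5]
```

Scaled: -270.5 mm / 400 = -0.6763, -130 mm / 400 = -0.325, 4.5 degrees / 60 = 0.075.

Call:
{"api": "arm_command", "payload": {
  "moves": [
    [[0, 0, -0.1, 0, 0.1], [-0.025, -0.025, -0.2125, 0, 0.1], [-0.075, -0.1125, -0.3125, 0, 0.1], [-0.105, -0.225, -0.325, 0, 0.1], [-0.105, -0.3375, -0.325, 0.0333, 0.1], [-0.105, -0.45, -0.325, 0.075, 0.1], [-0.095, -0.55, -0.325, 0.075, 0.1], [-0.075, -0.6375, -0.325, 0.075, 0.1], [-0.0708, -0.6763, -0.3125, 0.075, 0.1], [-0.0708, -0.6763, -0.25, 0.075, 0.1]]
  ]
}}

```text
clock: 11.6
tool_pos: [479.9, 17.9, 131.1]
ee_rot: [0.104, 3.136, -0.002]
force: [1.1, 0.2, -2.4]
grip_width: 21.4
grip_force: 49.7
```

Scaled: 105 mm / 400 = 0.2625, 95 mm / 400 = 0.2375.

Call:
{"api": "arm_command", "payload": {
  "moves": [
    [[0, 0, 0.075, 0, 0.1], [0, 0, 0.1625, 0, 0.1], [0, 0, 0.2375, 0, 0.1], [0, 0, 0.2625, 0, 0.1], [0, 0, 0.2625, 0, 0.1], [0, 0, 0.2625, 0, 0.1]]
  ]
}}

```text
clock: 12.2
tool_pos: [479.5, 21.6, 25.7]
ee_rot: [0.096, 3.139, 0.0]
force: [0.2, 0.0, -2.4]
grip_width: 21.6
grip_force: 49.7
```

Run:
```python
from go import *
st()
im,d=viewer.get_image("scene"); cv2.imwrite("pics/s4.png",cv2.resize(im[180:300,200:360,::-1],None,fx=4,fy=4,interpolation=cv2.INTER_CUBIC))
```

```text
t 12.2 [479.5  21.6  25.7] w 21.6 F [ 0.2  0.  -2.4] gf 49.7
```

View pics/s4.png

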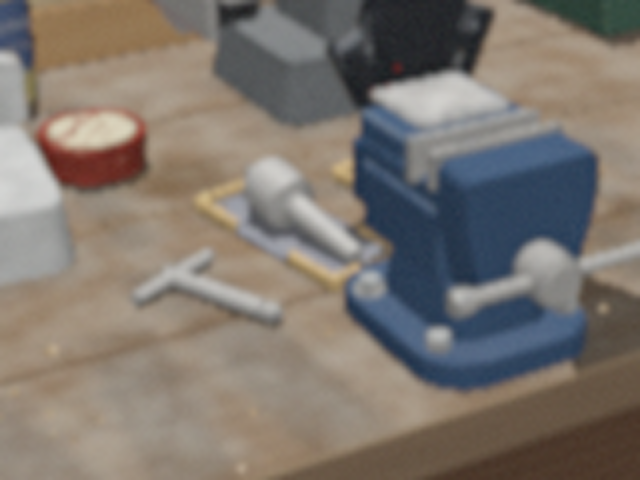

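The live centre rests in its tray, from (275,190) to (370,250), and the vice hides the drive tray. I lower and release the drive centre.

Scaled: 17.5 mm / 400 = 0.0438, 14 mm / 400 = 0.035.

Call:
{"api": "arm_command", "payload": {
  "moves": [
    [[0, 0, 0.02, 0, 0.1], [0, 0, 0.035, 0, 0.1], [0, 0, 0.0438, 0, 0.1], [0, 0, 0.0438, 0, 0.1]]
  ]
}}

```text
clock: 12.65
tool_pos: [478.8, 21.4, 7.1]
ee_rot: [-0.096, -3.14, 0.0]
force: [-0.3, -0.1, -1.9]
grip_width: 21.3
grip_force: 49.7
```

Scaled: -150 mm / 400 = -0.375, -145 mm / 400 = -0.3625.

Call:
{"api": "arm_command", "payload": {
  "moves": [
    [[0, 0, 0, 0, 0.32], [0, 0, 0, 0, 0.38], [0, 0, 0, 0, 0.5], [0, 0, 0, 0, 0.8], [0, 0, -0.0125, 0, 1], [0, 0, -0.075, 0, 1], [0, 0, -0.175, 0, 1], [0, 0, -0.275, 0, 1], [0, 0, -0.3625, 0, 1], [0, 0, -0.375, 0, 1]]
  ]
}}

```text
clock: 13.65
tool_pos: [481.0, 21.7, 161.8]
ee_rot: [0.096, 3.133, 0.001]
force: [-0.2, 0.3, -0.9]
grip_width: 85.6
grip_force: 0.0
```

Run:
```python
from go import *
st(); c=(479,21.5,157.5,-3.5)
x,y=at(est.key,3)
print(x,y,relc(c,490,110,160,-3.5))
for z in(150,1.5): print(relc(c,x,y,z,est.key[2]))
```

```text
t 13.65 [481.   21.7 161.8] w 85.6 F [-0.2  0.3 -0.9] gf 0.0
460.96932869272337 208.72788680111654 [-5.6, 89.0, -2.5, -0.0]
[29.4, 185.8, 7.5, -11.7]
[29.4, 185.8, 156.0, -11.7]
```

Scaled: 185.8 mm / 400 = 0.4645, 29.4 mm / 400 = 0.0735, -11.7 degrees / 60 = -0.195.

Call:
{"api": "arm_command", "payload": {
  "moves": [
    [[-0.01, 0.075, 0, 0, 1], [-0.0125, 0.1875, 0, 0, 0.6], [0, 0.2875, 0, -0.0667, 0.5], [0.0375, 0.3875, 0, -0.1333, 0.5], [0.0735, 0.4645, 0.025, -0.195, 0.5], [0.0735, 0.4645, 0.125, -0.195, 0.5], [0.0735, 0.4645, 0.2375, -0.195, 0.5], [0.0735, 0.4645, 0.325, -0.195, 0.5], [0.0735, 0.4645, 0.37, -0.195, 0.5], [0.0735, 0.4645, 0.3875, -0.195, 0.5]]
  ]
}}

```text
clock: 14.65
tool_pos: [459.4, 208.1, 0.2]
ee_rot: [0.225, -3.13, 0.002]
force: [-0.1, -0.1, 0.2]
grip_width: 42.9
grip_force: 0.0
```

Scaled: -28 mm / 400 = -0.07, -10 mm / 400 = -0.025.

Call:
{"api": "arm_command", "payload": {
  "moves": [
    [[0, 0, 0, 0, 0.5], [0, 0, 0, 0, 0.3], [0, 0, 0, 0, 0.1], [0, 0, 0, 0, 0], [0, 0, 0, 0, 0], [0, 0, 0, 0, 0], [0, 0, -0.025, 0, 0], [0, 0, -0.07, 0, 0], [0, 0, -0.07, 0, 0]]
  ]
}}

```text
clock: 15.55
tool_pos: [462.1, 209.2, 32.8]
ee_rot: [-0.224, 3.13, 0.002]
force: [-0.3, 0.4, -0.1]
grip_width: 8.6
grip_force: 48.9
```

Run:
```python
from go import *
import ov
st(); im,d=viewer.get_image("scene"); cv2.imwrite("pics/s5.png",cv2.resize(im[160:280,180:340,::-1],None,fx=4,fy=4,interpolation=cv2.INTER_CUBIC))
im,d=viewer.get_image("top"); ov.S=[s for s in ov.S if s[0] is not est.live and s[0] is not est.drive and s[0] is not est.key]; ov.draw(im,"top",405,575,-115,160,2.8,"pics/z5.png")
c=(461,208.7,30.5,8.2)
for dx,z in((3,130),(3,6.5)):
    x,y=at(est.tk,dx); print(x,y,z,relc(c,x,y,z,est.tk[2]))
```

```text
t 15.55 [462.1 209.2  32.8] w 8.6 F [-0.3  0.4 -0.1] gf 48.9
463.0 -70.0 130 [37.8, -276.1, -99.5, 8.2]
463.0 -70.0 6.5 [37.8, -276.1, 24.0, 8.2]
```

View pics/s5.png

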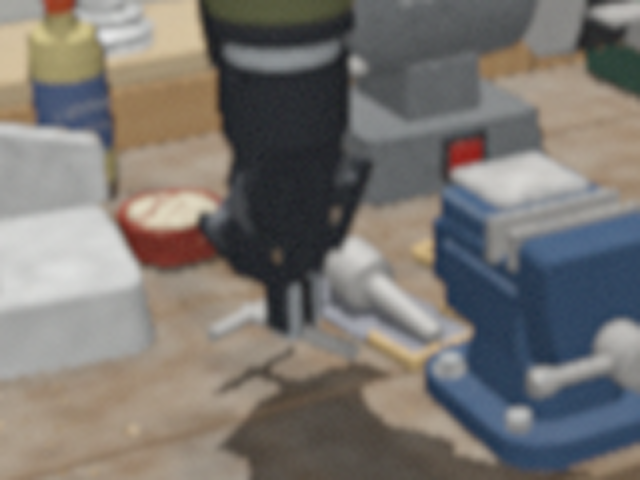

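View pics/z5.png

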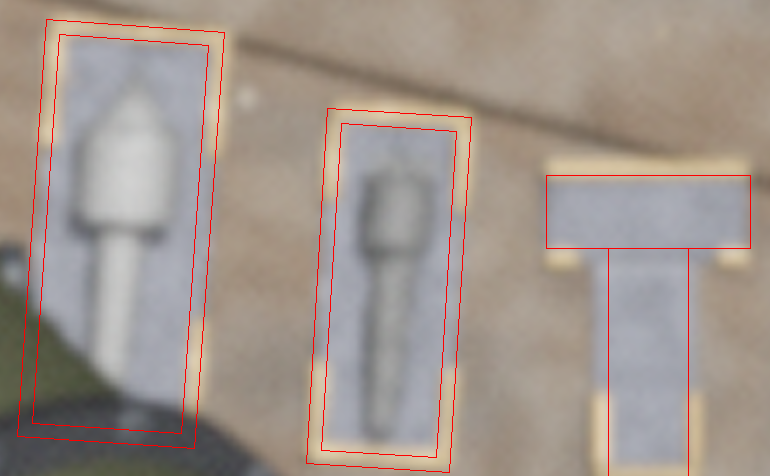

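The key is held level by its shank at (295,315). In the top view both centres lie well inside their pockets: live (125,180), drive (392,290). I carry the key over.

Scaled: -276.1 mm / 400 = -0.6903, -220 mm / 400 = -0.55, 8.2 degrees / 60 = 0.1367.

Call:
{"api": "arm_command", "payload": {
  "moves": [
    [[0, 0, -0.1, 0, 0], [0, -0.025, -0.2125, 0, 0], [0, -0.1125, -0.3125, 0, 0], [0.015, -0.225, -0.325, 0, 0], [0.035, -0.3375, -0.325, 0.0667, 0], [0.055, -0.45, -0.325, 0.1367, 0], [0.075, -0.55, -0.325, 0.1367, 0], [0.0875, -0.6375, -0.325, 0.1367, 0], [0.0945, -0.6903, -0.3125, 0.1367, 0], [0.0945, -0.6903, -0.25, 0.1367, 0]]
  ]
}}

```text
clock: 16.65
tool_pos: [463.9, -74.2, 131.2]
ee_rot: [0.01, 3.138, -0.004]
force: [0.2, 0.0, -1.2]
grip_width: 8.5
grip_force: 49.0
```

Scaled: 105 mm / 400 = 0.2625, 95 mm / 400 = 0.2375.

Call:
{"api": "arm_command", "payload": {
  "moves": [
    [[0, 0, 0.075, 0, 0], [0, 0, 0.1625, 0, 0], [0, 0, 0.2375, 0, 0], [0, 0, 0.2625, 0, 0], [0, 0, 0.2625, 0, 0], [0, 0, 0.2625, 0, 0]]
  ]
}}

```text
clock: 17.25
tool_pos: [463.4, -69.9, 26.1]
ee_rot: [-0.0, 3.141, -0.0]
force: [-0.3, 0.1, -0.8]
grip_width: 8.4
grip_force: 49.0
```

Run:
```python
from go import *
import ov
st(); im,d=viewer.get_image("top"); ov.S=[s for s in ov.S if s[0] is est.tk]; ov.draw(im,"top",390,540,-160,30,3.5,"pics/z6.png")
```

```text
t 17.25 [463.4 -69.9  26.1] w 8.4 F [-0.3  0.1 -0.8] gf 49.0
```

View pics/z6.png

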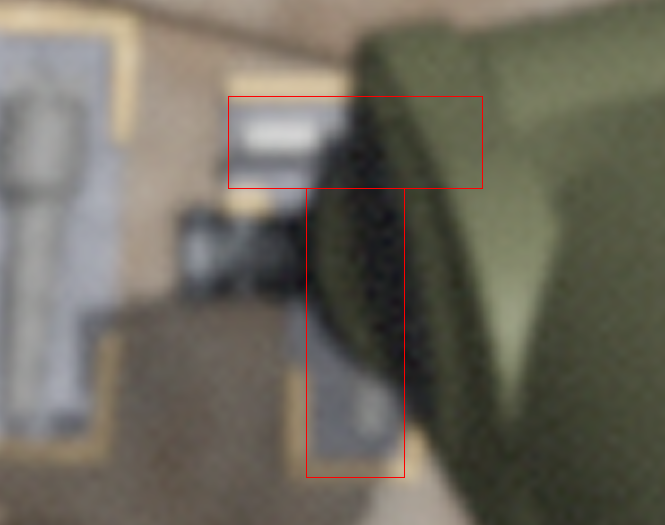

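The key hangs over its T, bar end at (240,135) and tail at (372,430), perhaps turned about 2°. I'll measure that from the picture before lowering.

Run:
```python
from go import *
ims=np.mean([viewer.get_image("top")[0].astype(float) for _ in range(4)],0)
# ortho at key axis height: underside z = 25-~1, axis ~30
s=4; o=ortho("top",ims.astype(np.uint8),None,390,540,-160,30,s,z=30).astype(float).mean(2)
def cen(seg,base):
    w=np.clip(seg-base,0,None); return (w*np.arange(len(seg))).sum()/w.sum()
# bar: columns y from -38 to -62, rows x 485..515
for y in(-40,-43,-46,-49,-52,-55,-58):
    c=int((30-y)*s); r0,r1=int((540-511)*s),int((540-487)*s); g=o[r0:r1,c-4:c+4].mean(1); print("bar y",y,"x",round(540-(r0+cen(g,g.min()+.5*(g.max()-g.min())))/s,2),g.max().round())
for x in(420,423,426,429,432):
    rr=int((540-x)*s); c0,c1=int((30+60)*s),int((30+80)*s); g=o[rr-4:rr+4,c0:c1].mean(0); print("tail x",x,"y",round(30-(c0+cen(g,g.min()+.5*(g.max()-g.min())))/s,2),g.min().round(),g.max().round())
rr=int((540-500)*s); g=o[rr-8:rr+8,int((30+20)*s):int((30+45)*s)].mean(0); h=(g[:10].mean()+g.max())/2; print("bar left end y",30-(int(50*s)+np.argmax(g>h))/s)
```

```text
bar y -40 x 501.81 201.0
bar y -43 x 501.58 208.0
bar y -46 x 501.41 209.0
bar y -49 x 501.39 210.0
bar y -52 x 501.82 207.0
bar y -55 x 503.44 191.0
bar y -58 x 505.73 183.0
tail x 420 y -72.16 93.0 126.0
tail x 423 y -71.83 82.0 131.0
tail x 426 y -70.5 67.0 129.0
tail x 429 y -68.18 52.0 117.0
tail x 432 y -65.78 36.0 106.0
bar left end y -37.25
```

Scaled: 18.5 mm / 400 = 0.0463, 1.5 mm / 400 = 0.0038.

Call:
{"api": "arm_command", "payload": {
  "moves": [
    [[0.0075, 0.0038, 0, 0, 0], [0.0075, 0.0038, 0.02, 0, 0], [0.0075, 0.0038, 0.0375, 0, 0], [0.0075, 0.0038, 0.0463, 0, 0], [0.0075, 0.0038, 0.0463, 0, 0]]
  ]
}}

```text
clock: 18.0
tool_pos: [459.7, -68.4, 7.6]
ee_rot: [0.0, -3.141, 0.001]
force: [-5.2, 0.1, 17.6]
grip_width: 8.5
grip_force: 51.1
```

Scaled: -180 mm / 400 = -0.45, -160 mm / 400 = -0.4.

Call:
{"api": "arm_command", "payload": {
  "moves": [
    [[0, 0, 0, 0, 0.18], [0, 0, 0, 0, 0.22], [0, 0, 0, 0, 0.3], [0, 0, 0, 0, 0.45], [0, 0, -0.005, 0, 0.45], [0, 0, -0.075, 0, 0.5], [0, 0, -0.1875, 0, 0.6], [0, 0, -0.3, 0, 0.8], [0, 0, -0.4, 0, 1], [0, 0, -0.45, 0, 1]]
  ]
}}

```text
clock: 19.0
tool_pos: [461.0, -68.5, 190.5]
ee_rot: [0.0, 3.137, -0.001]
force: [1.2, -0.8, -0.9]
grip_width: 85.5
grip_force: 0.0
```

Scaled: 340 mm / 400 = 0.85, 330 mm / 400 = 0.825.

Call:
{"api": "arm_command", "payload": {
  "moves": [
    [[0, 0.1, -0.025, 0, 1], [0, 0.2125, -0.05, 0, 1], [0, 0.325, -0.05, 0, 1], [0, 0.4375, -0.05, 0, 1], [0, 0.55, -0.05, 0, 1], [0, 0.6625, -0.05, 0, 1], [0, 0.75, -0.05, 0, 1], [0, 0.825, -0.05, 0, 1], [0, 0.85, -0.05, 0, 1], [0, 0.85, -0.05, 0, 1]]
  ]
}}

```text
clock: 20.0
tool_pos: [459.4, 272.7, 206.8]
ee_rot: [0.004, -3.141, -0.0]
force: [0.5, -1.2, -0.1]
grip_width: 85.3
grip_force: 0.0
```

Run:
```python
from go import *
import ov
st(); im,d=viewer.get_image("top"); ov.S=[s for s in ov.S if s[0] is not est.live and s[0] is not est.drive and s[0] is not est.key]; ov.draw(im,"top",390,575,-125,160,2.8,"pics/z7.png")
for o in["live_centre_mid","drive_centre_mid","chuck_key","key_bar","wax_tin","tape_measure"]:
    print(o,[(np.round(m["point"],1),round(m["conf"],2)) for m in viewer.mark_of(o,"top")[:1]])
P=cloud("top",d)[1]
for nm,b in dict(bar=(488,508,-98,-42),tail=(420,440,-76,-64),shank=(450,475,-74,-66)).items():
    k=(P[:,0]>b[0])&(P[:,0]<b[1])&(P[:,1]>b[2])&(P[:,1]<b[3]); print(nm,np.percentile(P[k,2],[10,50,90,98]).round(1))
```

```text
t 20.0 [459.4 272.7 206.8] w 85.3 F [ 0.5 -1.2 -0.1] gf 0.0
live_centre_mid [(array([490.5, 115.7,  19.5]), 0.88)]
drive_centre_mid [(array([470.4,  20.9,  16. ]), 0.71)]
chuck_key [(array([454.8, -64.9,   7.3]), 0.69)]
key_bar [(array([492.5, -66.6,   7.6]), 0.56)]
wax_tin [(array([671.4, 143.8,  -1.3]), 0.8)]
tape_measure [(array([ 375.7, -180.1,    0.7]), 0.85)]
bar [ 1.6  6.3 15.  18.2]
tail [ 9.4 13.6 17.9 18.6]
shank [12.4 14.8 18.1 18.7]
```

View pics/z7.png

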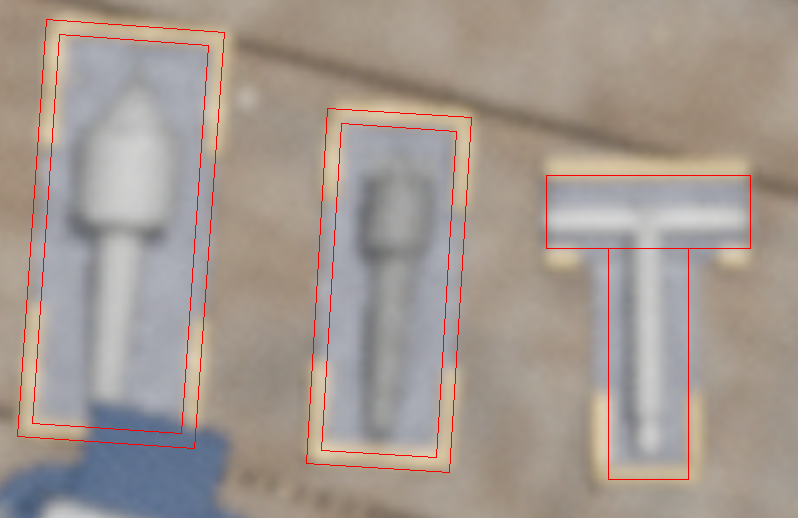

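All three lie inside their trays: live centre (125,200), drive centre (392,290), key bar centred at (648,218) with its tail end at (648,450). The arm is clear, so I hand in.

```bash
python3 -c "
from workcell import r
print(r.sign_off())"
```

```text
the job is handed in; nothing more can be done
None
```

The live centre, drive centre and chuck key each lie in their own tray, the wax tin and tape measure were left alone, and I handed the job in at about 20 s; the sign-off returned no verdict.

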